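# Clamp the timber in the drilling jig

### The job

Clamp the pine piece in the drilling jig: with the outside of a finger, push the steel clamp strap round over the timber as far as it goes, keeping its cam lever up, then push the cam lever fully down with the fingertips so that it bites on the timber. Use only the fingers to push, and pick nothing up; leave the timber in its nest and the loose things round the jig where they are, and finish with the hand clear.

Things in the scene. Friction and masses are not known exactly. Their poses are not given: they have to be found in the camera images.
- jig: Grey laminated jig plate screwed to the bench, 240 (x) x 360 (y) x 18 mm thick; origin at the centre of its underside, on the bench top. It holds the timber between two wooden fences (30 mm above the plate, 26 mm thick, 200 mm long in x, at y = +-62 mm) and two end stops (22 mm high).
- timber: Loose pine piece lying in the nest, 204 x 95 x 45 mm, origin at the centre of its underside (18 mm above the bench), x along its length; its top is 63 mm above the bench.
- stand: Fixed steel clamp stand on the plate, on the -y side of the timber: foot 60 x 50 x 10 mm and a post 30 mm in diameter. Origin on the plate (18 mm above the bench) on the post's axis; z up; x and y parallel to the jig's. The clamped strap points along the stand's +y, over the timber.
- pivot (a point): Point on the strap's vertical swing axis at the strap's mid height, 87 mm above the bench. A nut on the strap here rises to 107 mm above the bench.
- strap (a joint): Swing angle of the flat steel strap. 0 = parked, pointing about along the stand's -x; it grows as the strap swings clockwise seen from above; 1.5 = end stop, pointing along the stand's +y across the timber. In the stand's frame the strap points at the angle (pi/2 + 1.5 - value) from +x, anticlockwise. Dry friction 0.25 N m holds it where it is left.
- strap_push (a point): Point on the strap's centre line, 65 mm from the swing axis, at mid thickness; x runs along the strap, away from the pivot; z up. The strap is 28 mm wide and 20 mm thick: underside 77 mm, top 97 mm above the bench, 14 mm clear of the timber; it reaches 143 mm from the swing axis and 18 mm behind it. Its side faces are flat and upright.
- cam_lever (a joint): Angle of the cam lever, hinged crosswise in a fork at the strap's free end. 0 = fully up: 75 degrees above level, leaning away from the pivot; it grows as the lever goes down, outwards, away from the pivot; 1.18 = stop, fully down, 7 degrees above level. Dry friction 0.08 N m holds it; 1 to 6 N at the pad closes it, most in the last 0.35 rad as the cam bites; past 1.12 it is over centre.
- cam_axis (a point): The lever's hinge axis, 130 mm from the swing axis on the strap's centre line, 86 mm above the bench.
- lever_pad (a point): Point on the upper face of the lever's black grip, 85 mm from the hinge axis along the lever. The grip is 26 mm wide, 10 mm thick and runs from 55 to 110 mm from the hinge axis; its upper face is 5 mm off the lever's centre line, which passes through the hinge axis.
- jar: Grey screw jar with a lid, 56 mm in diameter, 75 mm high, on the bench beyond the jig (+x side); origin at the centre of its underside. Leave alone.
- tape: Black tape measure, 36 x 66 x 62 mm, on the bench beyond the jig; origin at the centre of its underside. Leave alone.
- offcut: Small pine offcut, 45 x 70 x 22 mm, on the bench on the robot's side of the jig; origin at the centre of its underside. Leave alone.
- screwdriver: Screwdriver with a black handle lying on the bench beside the jig's +y end, along its own x. Leave alone.
Mind the look-alikes: they are no part of the job. There is more than one size of the timber; the job needs the middle-sized.

How it is judged:
By the outcome, as a careful person would: the job done as asked, in the order asked, and still so for the second after the job is handed in, with the robot touching nothing.
It also fails if it takes over 45 s, if anything falls off the work surface, if the arm or the gripper's body presses on something with over 40 N, if the wrist force passes 120 N, or if a joint passes its speed limit or range.

### The arm

A 6-joint arm with a two-finger parallel gripper is mounted at the origin on the work surface. World frame = base frame: x ahead of the robot, y to its left, z up, the work surface at z = 0. Lengths are in mm, angles in rad, forces in N, time in s.
With the tool pointing down it reaches from about 275 to 875 mm from the base axis. Payload 12.5 kg.
Tool frame: the origin (TCP) lies at the very end of the fingers, on their centre line; the grasp point (between the pads) lies 19 mm behind it (robot.grip_point_offset is the distance from the TCP to the grasp point, in mm); x points along the fingers, z is the direction in which the jaws open and shut, and the axes are right-handed (so a half turn about x gives the same grasp; the last joint's range is limited). The gripper opens to 85 mm and grips with 20 to 120 N. Pads are 22 mm wide; open, the fingers measure 114 mm over their backs; the gripper's body (76 mm by 85 mm) begins 54 mm behind the grasp point. The pads swing forward as they close: fully open they stand 13 mm farther back than shut.
Start: joints at [-1.391, 0.351, 1.652, -0, 1.139, -0.085], TCP at [143.964, -530.81, 231.29] pointing down, gripper open.
Joint ranges: [-2.75, 2.75], [-0.79, 2.1], [0.01, 2.65], [-1.57, 4.71], [0.07, 3.14], [-2.87, 2.87]. Speed limits (rad/s): [2.22, 2.22, 2.79, 3.14, 3.14, 3.14].

### API

Orientations are given as a 3x3 rotation matrix whose columns are the frame's x, y, z axes.
In Python, from station import robot gives the robot as it stands. The module is installed in compiled form; this text tells all that it offers.
- The arm moves only by the tool arm_command, never from a script. Its argument "plan" is one flat list of numbers, 7 for each row, row after row: the shift along the tool's x, y, z in cm, then the turn, a rotation vector about the tool's x, y, z in rad, then the closure in counts, from 0 (fully open) to 255 (shut). A call has 1 to 20 rows; each row is the pose to reach, as a shift and turn from the pose commanded when the call began, along the tool's axes at that moment; what a row does not reach only later rows make up. A row lasts 1/12 s, in which the tool goes at most 41.7 mm and 7.16 degrees, less where a joint would pass 70% of its speed; a pose out of reach is approached as far as the arm can. A call with a gripper value outside its range is refused whole. The fingers move at their own pace and stop on an object; "newtons" is the grip in N (left out, the last holds). Time passes only in rows, so rows that repeat a pose let the fingers close. It gives the time, the measured TCP pose, the force and the opening at its end, in the units of the state.
- robot.state(): the state, without advancing time (a new reading comes with each control period).
- robot.snapshot(name): name is "side" or "top" or "wrist"; returns a dict with "img" (400x640x3 uint8, red, green, blue), "K" (3x3 intrinsics, pixels), "k1" (the pictures are not rectified: a ray, as slopes to the right and down, at radius r is drawn at 1 + k1 r^2 times it, then the intrinsics apply), "eye" and "rotation" of the camera in the world. Camera axes: x right, y up, looking along -z (the intrinsics and any distortion apply to the point x, -y, -z); pixel columns grow to the right and rows downward; lengths in mm; the calibration is good to about 2 mm. A picture is of the moment at which its call begins. There is no depth.
- robot.job_done(): hands the job in, once; it reports no verdict.
The state is a dict: "time": time; "qpos": joint angles; "dq": joint speeds; "effort": joint torques, N m; "position": TCP position; "ee_rot": TCP orientation; "force": force on the tool from outside, world axes, zero at the start; "ft_torque": the same for the moment, N m; "gripper_width": opening from 0.0 (shut) to 1.0 (fully open).
Only numpy, scipy, OpenCV 4.12 (cv2) and the standard library are available. Lean on these libraries where they do the work, as an engineer would, in place of code of your own. Each camera call takes 0.05 s, during which the arm holds its last target.

## Working session

There is one attempt and no reset: what is moved stays moved. The work goes in short steps, Python scripts to look and compute and a tool call to move; the robot and the scene stay as the last step left them, time stands still between calls to the robot, and variables do not carry over. Pictures are saved under pics/ and viewed, and the job is handed in when it is done.

Besides the shell and the picture viewer there is one more tool, called after "Request:" by a JSON object that holds its "api" and its "payload". arm_command: Moves the arm, as the interface text tells. Its arguments: {"type":"object","properties":{"plan":{"type":"array","items":{"type":"number"}},"newtons":{"type":"number"}},"required":["plan"]}

```bash
mkdir -p pics; python3 - <<'E'
from station import robot
import cv2
for n in ["side","top","wrist"]:
    s=robot.snapshot(n); cv2.imwrite(f"pics/{n}0.png",s["img"][:,:,::-1]); print(n,s["K"],s["k1"],s["eye"],s["rotation"])
print(robot.state())
E
```

```text
side [[484.11491892   0.         320.7740958 ]
 [  0.         484.11491892 196.74880534]
 [  0.           0.           1.        ]] -0.12283334960307014 [ 45.67381651 658.48759894 953.02331819] [[-0.78810336  0.4403874  -0.43006051]
 [-0.61519567 -0.54006163  0.57434112]
 [ 0.02067341  0.71721153  0.6965488 ]]
top [[369.46902352   0.         323.09653491]
 [  0.         369.46902352 199.73871713]
 [  0.           0.           1.        ]] -0.05749854803664843 [ 429.56190537   -4.97699988 1050.41369561] [[-2.28452519e-02  9.90780040e-01 -1.33540281e-01]
 [-9.99738924e-01 -2.26969653e-02  2.63281930e-03]
 [-4.22414315e-04  1.33565564e-01  9.91039889e-01]]
wrist [[320.62711519   0.         314.10884236]
 [  0.         320.62711519 201.14486432]
 [  0.           0.           1.        ]] -0.026708487746020367 [ 219.08384308 -510.61643606  372.50007359] [[ 0.26195417  0.91975454  0.29228685]
 [-0.96507964  0.25001038  0.07820554]
 [-0.00114485 -0.30256635  0.95312764]]
{'time': 0.15, 'qpos': array([-1.39061484e+00,  3.51135323e-01,  1.65228289e+00, -4.47507667e-05,
        1.13909978e+00, -8.45785416e-02]), 'dq': array([ 7.56249624e-04,  4.23069412e-04, -2.04550899e-03,  1.41609339e-03,
       -2.45768389e-04, -3.93921916e-05]), 'effort': array([ 6.63432438e-04, -5.06253147e+01, -2.91502708e+01, -4.92733807e-05,
        3.30956129e-03,  6.46354215e-05]), 'position': array([ 143.90151956, -530.57131786,  230.86736453]), 'ee_rot': array([[-2.05816536e-04,  9.65150423e-01,  2.61695661e-01],
       [ 9.03080727e-04,  2.61695739e-01, -9.65150001e-01],
       [-9.99999571e-01,  3.76884775e-05, -9.25470056e-04]]), 'force': array([ 0.02087104, -0.31798303, -0.5118769 ]), 'ft_torque': array([-0.03005116, -0.03941914, -0.01469138]), 'gripper_width': 1.000377004215801}
```

View pics/side0.png

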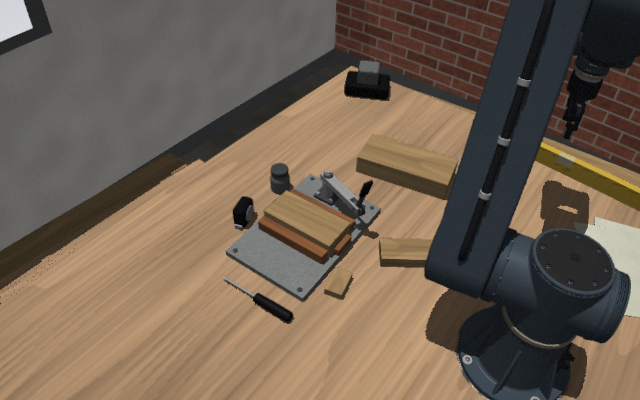

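View pics/top0.png

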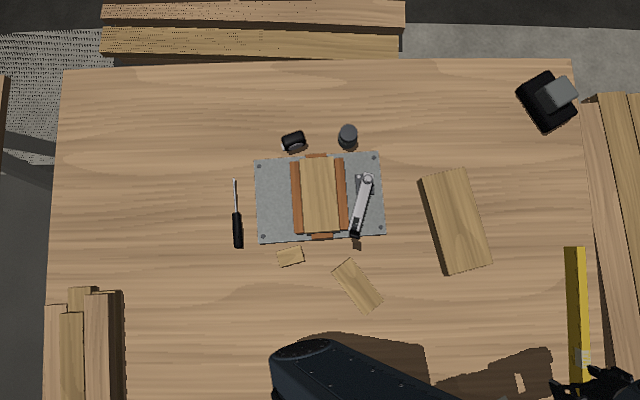

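View pics/wrist0.png

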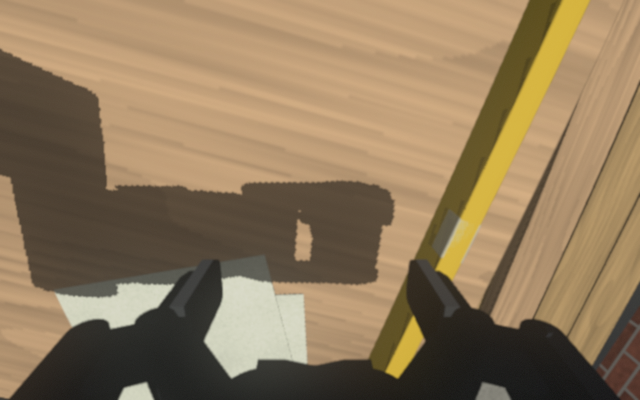

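The top view shows the jig at about (255–385, 155–243). The strap's nut is at about (367,180), and the strap points toward the robot, with the lever near (357,230). I'll zoom in.

```bash
cat > h.py <<'E'
import numpy as np, cv2
from station import robot
def ray(s,px):
    k=s["k1"]; u=cv2.undistortPoints(np.array([[px]],float),np.array(s["K"]),np.array([k,0,0,0.]))[0,0]
    d=np.array(s["rotation"])@np.array([u[0],-u[1],-1.]); return np.array(s["eye"]),d/np.linalg.norm(d)
def onz(s,px,z):
    e,d=ray(s,px); return e+d*(z-e[2])/d[2]
def proj(s,P):
    p=np.array(s["rotation"]).T@(np.array(P,float)-s["eye"]); r=np.array([p[0]/-p[2],-p[1]/-p[2]]); r=r*(1+s["k1"]*(r@r)); K=s["K"]
    return np.array([K[0][0]*r[0]+K[0][2],K[1][1]*r[1]+K[1][2]])
def crop(s,x0,y0,x1,y1,f,name):
    cv2.imwrite(name,cv2.resize(s["img"][y0:y1,x0:x1,::-1],None,fx=f,fy=f,interpolation=cv2.INTER_CUBIC))
E
python3 - <<'E'
from h import *
s=robot.snapshot("top"); crop(s,230,120,400,270,4.6,"pics/topc.png")
s=robot.snapshot("side"); crop(s,215,150,395,330,3.3,"pics/sidec.png")
E
```

```text
(no output)
```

View pics/topc.png

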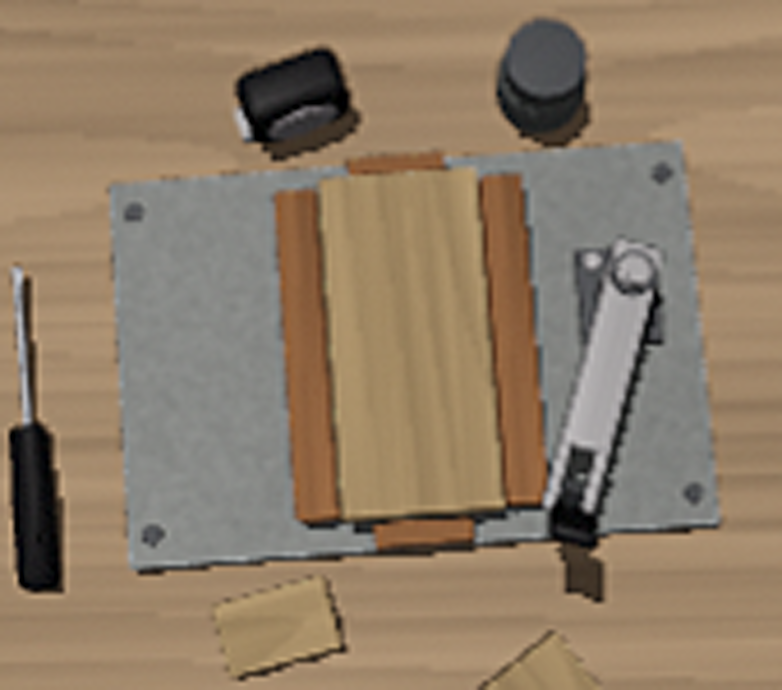

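View pics/sidec.png

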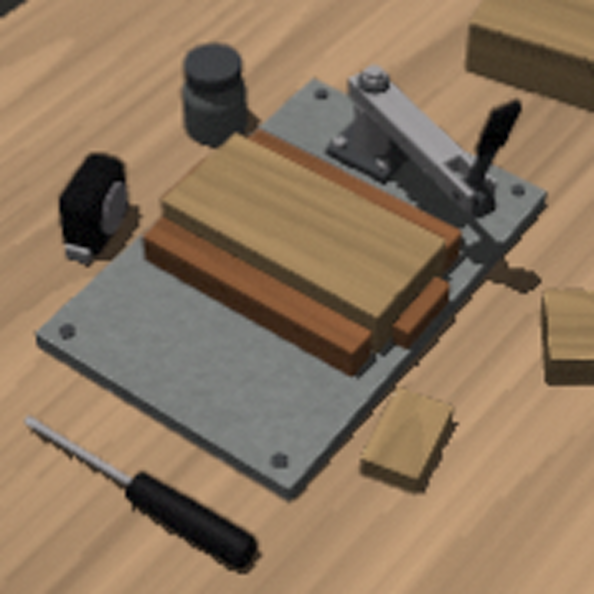

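The top crop shows plate corners at (110,187), (680,143), (718,522) and (132,567). The nut is at (633,270) and the far end of the strap is near (575,505). The timber sits in its nest. Next I compute positions.

```bash
python3 - <<'E'
from h import *
s=robot.snapshot("top")
f=lambda x,y:((x+.5)/4.6-.5+230,(y+.5)/4.6-.5+120)
C=[onz(s,f(*p),18) for p in [(110,187),(680,143),(718,522),(132,567)]]
print(np.round(C,1)); 
c=np.mean(C,0); print("center",c.round(1))
yax=(C[0]-C[1]+C[3]-C[2])[:2]; print("len",np.linalg.norm(yax)/2, "yaw",np.arctan2(yax[1],yax[0])-np.pi/2)
xax=(C[0]-C[3]+C[1]-C[2])[:2];print(np.linalg.norm(xax)/2,np.arctan2(xax[1],xax[0]))
print("screws",[onz(s,f(*p),18).round(1) for p in [(134,212),(662,173),(693,492),(152,535)]])
n=onz(s,f(633,268),106);print("nut",n.round(1))
for p in [(600,285),(658,298),(555,495),(603,515)]: print(onz(s,f(*p),97).round(1))
s2=robot.snapshot("side"); g=lambda x,y:((x+.5)/3.3-.5+215,(y+.5)/3.3-.5+150)
print("nut side",onz(s2,g(375,78),106).round(1))
print("corners side",[onz(s2,g(*p),18).round(1) for p in [(315,79),(545,192),(289,490),(38,337)]])
for p in [(348,98),(392,92),(462,205),(505,180)]: print(onz(s2,g(*p),97).round(1))
E
```

```text
[[ 687.5  189.2   18. ]
 [ 707.5 -167.3   18. ]
 [ 470.8 -180.3   18. ]
 [ 451.7  175.3   18. ]]
center [579.4   4.2  18. ]
len 356.5816624841349 yaw 0.054724297935708766
236.61530467770265 0.05682067489159284
screws [array([671.2, 174.2,  18. ]), array([ 688.4, -155.2,   18. ]), array([ 489.3, -165.8,   18. ]), array([470.8, 163.1,  18. ])]
nut [ 611.6 -123.6  106. ]
[ 603.9 -105.5   97. ]
[ 595.6 -138.3   97. ]
[484.9 -75.9  97. ]
[ 473.1 -102.5   97. ]
nut side [ 608.1 -122.7  106. ]
corners side [array([ 706.7, -169.2,   18. ]), array([ 471.7, -180. ,   18. ]), array([450.9, 177. ,  18. ]), array([684.5, 190.7,  18. ])]
[616.1 -98.1  97. ]
[ 593.2 -126.2   97. ]
[476.7 -58.3  97. ]
[ 466.4 -100.6   97. ]
```

The two views agree. The jig is at about (579, 4) with yaw 0.055, the pivot at about (610, −123), and the strap points at about 165°. I'll move above a point on the −y side of the strap, turning the jaws square to it with the wrist camera toward the pivot, and shut the fingers.

Request:
{"api": "arm_command", "payload": {"plan": [0,47.3,-25.6,0.53,0,0,255,0,47.3,-25.6,0.53,0,0,255,0,47.3,-25.6,0.53,0,0,255,0,47.3,-25.6,0.53,0,0,255,0,47.3,-25.6,0.53,0,0,255,0,47.3,-25.6,0.53,0,0,255,0,47.3,-25.6,0.53,0,0,255,0,47.3,-25.6,0.53,0,0,255,0,47.3,-25.6,0.53,0,0,255,0,47.3,-25.6,0.53,0,0,255,0,47.3,-25.6,0.53,0,0,255,0,47.3,-25.6,0.53,0,0,255,0,47.3,-25.6,0.53,0,0,255,0,47.3,-25.6,0.53,0,0,255,0,47.3,-25.6,0.53,0,0,255,0,47.3,-25.6,0.53,0,0,255,0,47.3,-25.6,0.53,0,0,255,0,47.3,-25.6,0.53,0,0,255], "newtons": 20}}

```text
time: 1.85
position: [532.7, -161.0, 231.4]
ee_rot: [[-0.0, 0.965, -0.264], [-0.0, -0.264, -0.965], [-1.0, -0.0, 0.0]]
force: [-0.2, 0.3, 0.2]
gripper_width: 0.0
```

```bash
python3 - <<'E'
from h import *
s=robot.snapshot("wrist"); cv2.imwrite("pics/w1.png",s["img"][:,:,::-1])
np.set_printoptions(suppress=True)
print(s["eye"],s["rotation"])
for n,P in dict(piv=(610,-123,107),tcp=robot.state()["position"],end=(472,-86,97)).items(): print(n,proj(s,P))
s=robot.snapshot("side"); crop(s,215,100,415,270,4,"pics/s1.png")
E
```

```text
[ 607.78921255 -181.72256061  373.05652156] [[-0.26342489  0.91938405  0.29213062]
 [-0.96467989 -0.2509904  -0.07997833]
 [-0.00020882 -0.30288082  0.95302842]]
piv [243.17281477 116.93125945]
tcp [313.70188567 264.32785548]
end [255.85623041 268.40838836]
```

View pics/w1.png

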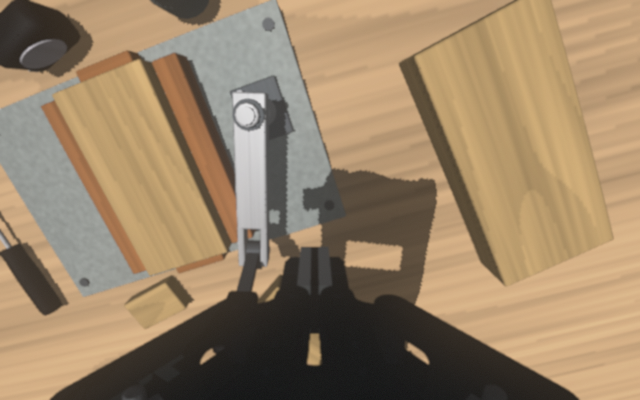

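View pics/s1.png

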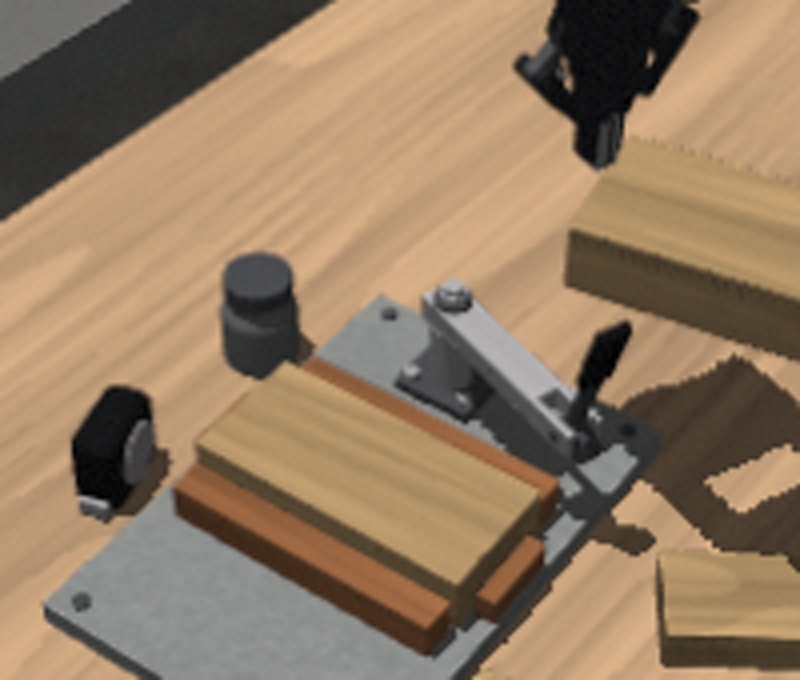

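The wrist view shows the nut at (247,113), where I predicted (243,117). The strap is parallel to the tool's y axis and to the left of the fingers, so the finger is well placed. I'll go down next, then work out the arc.

Request:
{"api": "arm_command", "payload": {"plan": [5,0,0,0,0,0,255,10,0,0,0,0,0,255,13,0,0,0,0,0,255,15.7,0,0,0,0,0,255,15.7,0,0,0,0,0,255,15.7,0,0,0,0,0,255,15.7,0,0,0,0,0,255]}}

```text
time: 2.53
position: [534.5, -160.7, 76.4]
ee_rot: [[0.002, 0.965, -0.263], [-0.001, -0.263, -0.965], [-1.0, 0.003, 0.0]]
force: [-0.0, -0.4, 0.1]
gripper_width: -0.0
```

```bash
python3 - <<'E'
from h import *
st=robot.state(); T=np.array(st["position"])[:2]; R=np.array(st["ee_rot"]); print(st["position"],st["force"])
p=np.array([610.5,-123.3]); y=R[:2,1]; z=R[:2,2]; u=-y;n=-z
r0=(T-p)@u; d0=-(T-p)@n; print(r0,d0)
r=65
for a,d in [(0,28)]+[(x,28) for x in np.arange(.1,1.31,.1)]:
    q=p+r*(u*np.cos(a)+n*np.sin(a))-d*(n*np.cos(a)-u*np.sin(a)); D=q-T
    print(round(a,2),(D@y/10).round(2),(D@z/10).round(2))
E
```

```text
[ 534.47772924 -160.72083262   76.36832944] [-0.02121698 -0.40313553  0.10197477]
63.523471803691955 56.075396832268
0 -0.15 -2.81
0.1 -0.39 -3.47
0.2 -0.57 -4.15
0.3 -0.68 -4.85
0.4 -0.72 -5.56
0.5 -0.69 -6.27
0.6 -0.59 -6.97
0.7 -0.42 -7.65
0.8 -0.18 -8.32
0.9 0.12 -8.96
1.0 0.48 -9.56
1.1 0.91 -10.13
1.2 1.39 -10.65
1.3 1.92 -11.12
```

Request:
{"api": "arm_command", "payload": {"plan": [0,0,-1.4,0,0,0,255,0,-0.15,-2.8,0,0,0,255,0,-0.27,-3.15,0.05,0,0,255,0,-0.39,-3.5,0.1,0,0,255,0,-0.48,-3.8,0.15,0,0,255,0,-0.57,-4.15,0.2,0,0,255,0,-0.63,-4.5,0.25,0,0,255,0,-0.68,-4.85,0.3,0,0,255,0,-0.72,-5.55,0.4,0,0,255,0,-0.7,-6.25,0.5,0,0,255,0,-0.6,-6.95,0.6,0,0,255,0,-0.42,-7.65,0.7,0,0,255,0,-0.3,-8.0,0.75,0,0,255,0,-0.18,-8.3,0.8,0,0,255,0,-0.03,-8.65,0.85,0,0,255,0,0.12,-8.95,0.9,0,0,255,0,0.3,-9.25,0.95,0,0,255,0,0.48,-9.55,1.0,0,0,255,0,0.48,-9.55,1.0,0,0,255]}}

```text
time: 4.12
position: [564.6, -69.3, 77.1]
ee_rot: [[0.004, 0.299, -0.954], [-0.001, -0.954, -0.299], [-1.0, 0.002, -0.003]]
force: [-0.1, -0.1, -0.1]
gripper_width: 0.001
```

```bash
python3 - <<'E'
from h import *
s=robot.snapshot("wrist"); cv2.imwrite("pics/w2.png",s["img"][:,:,::-1])
s=robot.snapshot("side"); crop(s,215,100,415,270,4,"pics/s2.png")
E
```

```text
(no output)
```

View pics/w2.png

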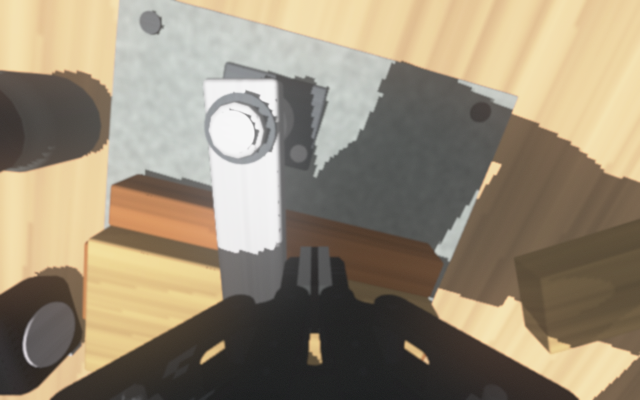

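View pics/s2.png

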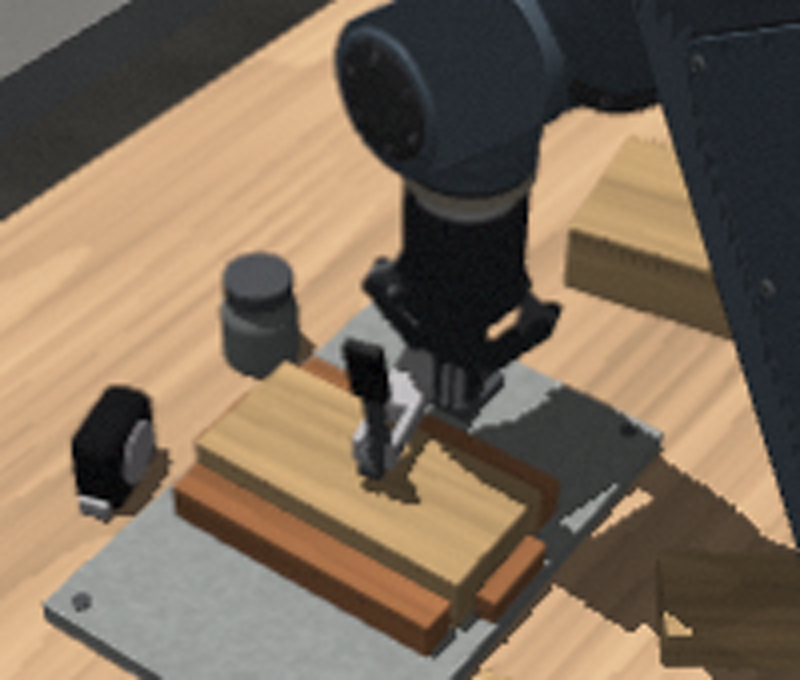

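The strap follows the finger, now at about 110°, and the lever is still up at (370,370) in the side crop. I'll go on toward the stop in smaller steps.

Request:
{"api": "arm_command", "payload": {"plan": [0.1,-0.1,-0.3,0.05,0,0,255,0.1,-0.2,-0.6,0.1,0,0,255,0.1,-0.3,-0.9,0.15,0,0,255,0.1,-0.4,-1.15,0.2,0,0,255,0.1,-0.45,-1.4,0.25,0,0,255,0.1,-0.45,-1.5,0.25,0,0,255,0.1,-0.45,-1.5,0.25,0,0,255]}}

```text
time: 4.8
position: [574.8, -66.0, 73.6]
ee_rot: [[0.003, 0.066, -0.998], [0.012, -0.998, -0.066], [-1.0, -0.012, -0.003]]
force: [-3.9, -0.6, 1.2]
gripper_width: 0.002
```

Request:
{"api": "arm_command", "payload": {"plan": [0,-0.1,-0.2,0.01,0,0,255,0,-0.1,-0.4,0.01,0,0,255,0,-0.1,-0.5,0.01,0,0,255,0,-0.1,-0.5,0.01,0,0,255]}}

```text
time: 5.13
position: [579.1, -66.3, 73.0]
ee_rot: [[0.003, 0.059, -0.998], [0.017, -0.998, -0.059], [-1.0, -0.017, -0.004]]
force: [-3.3, 2.6, 0.8]
gripper_width: -0.0
```

```bash
python3 - <<'E'
from h import *
print(robot.state()["position"],robot.state()["force"])
s=robot.snapshot("wrist"); cv2.imwrite("pics/w3.png",s["img"][:,:,::-1])
E
```

```text
[579.1071957  -66.30454659  73.04661385] [-3.34850471  2.60069476  0.77225234]
```

View pics/w3.png

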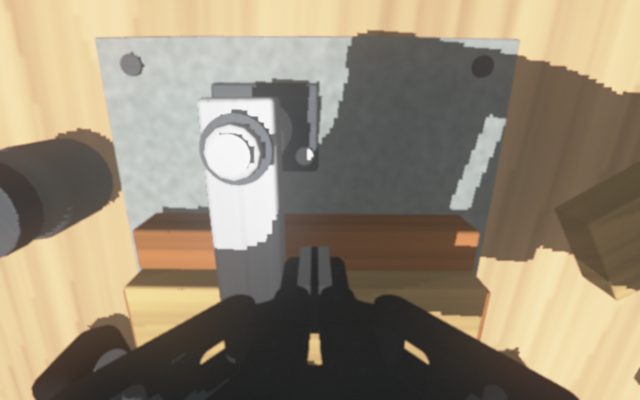

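The strap still leans about 4° behind the tool and the force is only the friction level, so it isn't at the stop yet. I'll keep creeping.

Request:
{"api": "arm_command", "payload": {"plan": [0,0,-0.2,0,0,0,255,0,0,-0.4,0,0,0,255,0,0,-0.6,0,0,0,255,0,0,-0.6,0,0,0,255]}}

```text
time: 5.52
position: [580.1, -66.1, 72.9]
ee_rot: [[-0.009, 0.06, -0.998], [0.019, -0.998, -0.06], [-1.0, -0.019, 0.008]]
force: [-34.9, 0.0, 23.3]
gripper_width: -0.003
```

The force rose to 35 N with almost no motion, so the strap is at its stop. I'll back off, raise the tool and look.

Request:
{"api": "arm_command", "payload": {"plan": [0,0,0.5,0,0,0,255,0,0,2,0,0,0,255,0,0,4,0,0,0,255,-4,0,6,0,0,0,255,-8,0,8,0,0,0,255,-12,0,10,0,0,0,255,-16,0,10,0,0,0,255,-18,0,10,0,0,0,255,-18,0,10,0,0,0,255]}}

```text
time: 6.27
position: [487.2, -76.3, 258.9]
ee_rot: [[0.015, 0.059, -0.998], [0.014, -0.998, -0.059], [-1.0, -0.013, -0.016]]
force: [0.4, 0.1, 1.1]
gripper_width: -0.002
```

```bash
python3 - <<'E'
from h import *
print(robot.state()["position"],robot.state()["ee_rot"])
s=robot.snapshot("wrist"); cv2.imwrite("pics/w4.png",s["img"][:,:,::-1])
s=robot.snapshot("side"); crop(s,215,130,365,270,4,"pics/s4.png")
s=robot.snapshot("top"); crop(s,230,120,400,270,4,"pics/t4.png")
E
```

```text
[487.21723783 -76.30548103 258.89416143] [[ 0.01508227  0.05920453 -0.99813193]
 [ 0.0140935  -0.99815889 -0.05899317]
 [-0.99978693 -0.01317743 -0.0158889 ]]
```

View pics/w4.png

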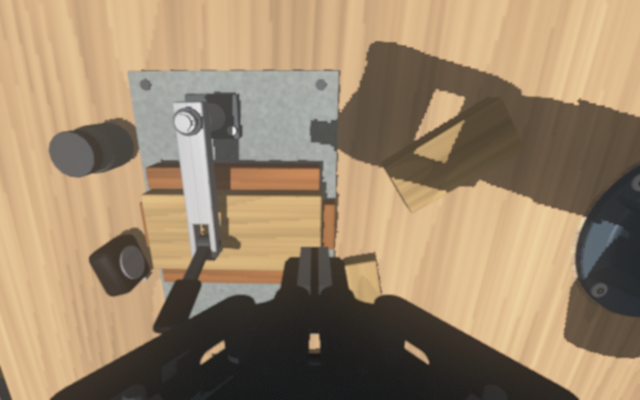

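View pics/s4.png

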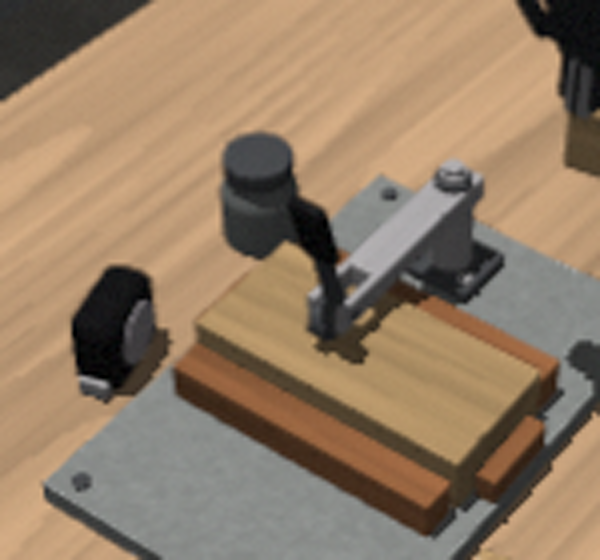

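View pics/t4.png

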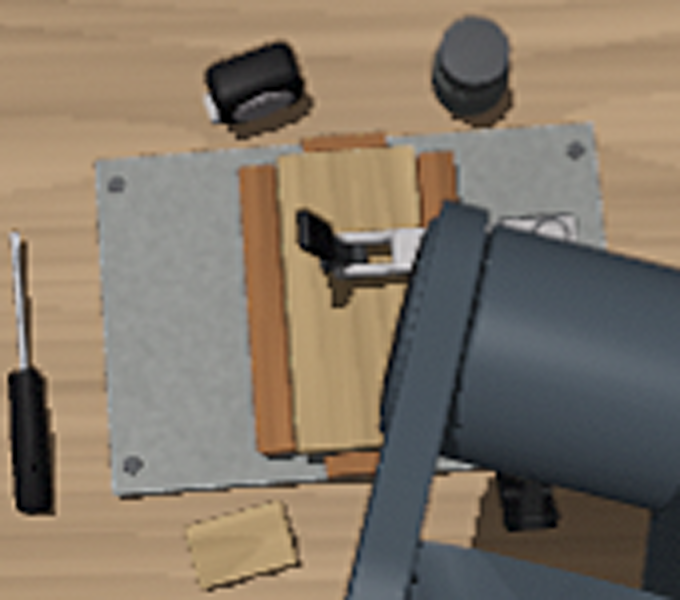

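```bash
python3 - <<'E'
from h import *
s=robot.snapshot("wrist")
print("nut",onz(s,(188,121),107))
a=onz(s,(178,115),97);b=onz(s,(195,255),97);c=onz(s,(209,115),97);d=onz(s,(219,252),97)
print(a,b,c,d)
for p,q in ((a,b),(c,d)): print(np.degrees(np.arctan2((q-p)[1],(q-p)[0])))
t=robot.snapshot("top");sd=robot.snapshot("side")
P=np.array([610.5,-123.3,0])
for ang in (93.2,97):
  u=np.array([np.cos(np.radians(ang)),np.sin(np.radians(ang)),0])
  for L in (0,85,110):
    th=np.radians(75); Q=P+u*(130+L*np.cos(th))+[0,0,86+L*np.sin(th)]
    print(ang,L,"wrist",proj(s,Q).round(),"top",((proj(t,Q)-[230,120])*4).round(),"side",((proj(sd,Q)-[215,130])*4).round(), Q.round(1))
E
```

```text
nut [ 599.59918339 -126.45627177  107.        ]
[ 612.23091302 -130.246836     97.        ] [605.08776463  10.50101775  97.        ] [ 584.12411849 -131.77723717   97.        ] [579.87059503   5.35222422  97.        ]
92.90534739142115
91.77664831810095
93.2 0 wrist [200. 247.] top [350. 254.] side [334. 305.] [603.2   6.5  86. ]
93.2 85 wrist [170. 314.] top [311. 233.] side [310. 229.] [602.   28.5 168.1]
93.2 110 wrist [159. 341.] top [299. 226.] side [302. 205.] [601.7  34.9 192.3]
97 0 wrist [208. 247.] top [351. 267.] side [345. 311.] [594.7   5.7  86. ]
97 85 wrist [182. 314.] top [313. 249.] side [324. 236.] [592.   27.6 168.1]
97 110 wrist [172. 340.] top [301. 243.] side [317. 212.] [591.2  34.  192.3]
```

The wrist-image edges put the strap at about 92–93°, where the stop should be at 93.2°. The lever is still up: its tip in the side crop is at about (305,203), predicted (302,205). I'll now place the fingertips on the pivot side of the lever pad.

Request:
{"api": "arm_command", "payload": {"plan": [0,-2,-4,0,0,0,255,0,-4,-8,0,0,0,255,0,-5.7,-11,0,0,0,255,0,-6.7,-12.1,0,0,0,255,3,-6.7,-12.1,0,0,0,255,6,-6.7,-12.1,0,0,0,255,9,-6.7,-12.1,0,0,0,255,9,-6.7,-12.1,0,0,0,255,9,-6.7,-12.1,0,0,0,255,9,-6.7,-12.1,0,0,0,255]}}

```text
time: 7.4
position: [598.1, -23.1, 163.4]
ee_rot: [[0.013, 0.099, -0.995], [0.056, -0.994, -0.098], [-0.998, -0.055, -0.019]]
force: [0.4, -1.5, 1.2]
gripper_width: 0.002
```

```bash
python3 - <<'E'
from h import *
st=robot.state();print(st["position"],st["ee_rot"])
s=robot.snapshot("wrist"); cv2.imwrite("pics/w5.png",s["img"][:,:,::-1])
s=robot.snapshot("side"); crop(s,215,80,365,270,3.2,"pics/s5.png")
st=robot.state();T=st["position"];R=np.array(st["ee_rot"]);u=np.array([-.0555,.998,0])
P=np.array([610.5,-123.3,0])
print((T-P)@u, "lateral (+=+x)",(T-P)@[.998,.0555,0])
for th in (75,70,65,60,55,50,45,40,35,30,25,20,15,10,7):
    t=np.radians(th); rho=130+85*np.cos(t)-5*np.sin(t)-11; z=86+85*np.sin(t)+5*np.cos(t)
    D=P+u*rho+[0,0,z]-T; print(th,(-D[2]/10).round(2), (-(D@u)/10).round(2))
E
```

```text
[598.1368539  -23.09843194 163.38114021] [[ 0.01321951  0.09917034 -0.99498266]
 [ 0.05641    -0.99355884 -0.09827895]
 [-0.99832017 -0.05482778 -0.01872856]]
100.62815697541517 lateral (+=+x) -6.562568356255876
75 -0.53 -3.54
70 -0.35 -4.26
65 -0.11 -4.96
60 0.19 -5.64
55 0.56 -6.29
50 0.97 -6.9
45 1.44 -7.48
40 1.96 -8.01
35 2.52 -8.5
30 3.12 -8.93
25 3.76 -9.31
20 4.43 -9.64
15 5.12 -9.9
10 5.84 -10.1
7 6.27 -10.19
```

View pics/w5.png

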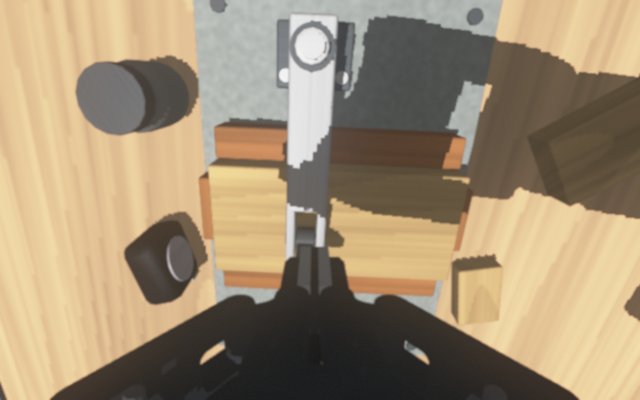

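View pics/s5.png

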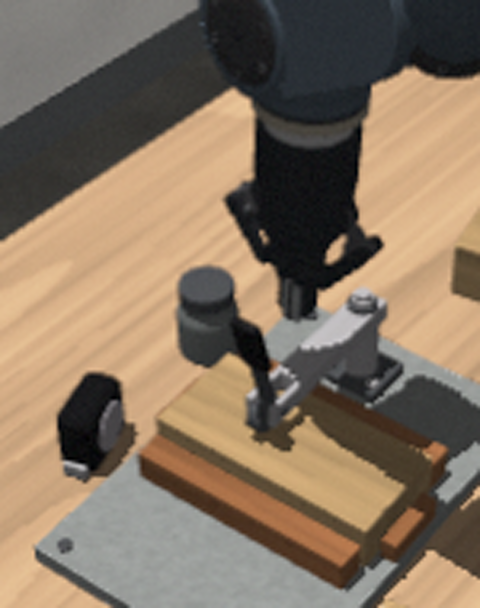

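```bash
python3 - <<'E'
from h import *
np.set_printoptions(suppress=True,precision=3)
st=robot.state();print(st)
E
```

```text
{'time': 7.5, 'qpos': array([-0.142,  0.507,  1.593,  0.067,  1.036,  2.867]), 'dq': array([-0.001, -0.004,  0.008, -0.   , -0.005,  0.001]), 'effort': array([  0.042, -56.651, -27.032,   0.163,   0.006,  -0.001]), 'position': array([598.355, -23.146, 164.049]), 'ee_rot': array([[ 0.015,  0.099, -0.995],
       [ 0.056, -0.994, -0.098],
       [-0.998, -0.055, -0.02 ]]), 'force': array([ 0.187,  0.126, -0.123]), 'ft_torque': array([-0.056,  0.065, -0.023]), 'gripper_width': -0.0022323306269765855}
```

Joint 6 is at its range end (2.867), so the tool was held short and tilted. I'll lift and turn the tool back the other way by half a turn. The grasp is the same, and the camera will be on the lever side but high above it.

Request:
{"api": "arm_command", "payload": {"plan": [-2,0,0,0,0,0,255,-4,0,0,-0.1,0,0,255,-6,0,0,-0.2,0,0,255,-8,0,0,-0.3,0,0,255,-8,0,0,-0.42,0,0,255,-8,0,0,-0.54,0,0,255,-8,0,0,-0.66,0,0,255,-8,0,0,-0.78,0,0,255,-8,0,0,-0.9,0,0,255,-8,0,0,-1.02,0,0,255,-8,0,0,-1.14,0,0,255,-8,0,0,-1.26,0,0,255,-8,0,0,-1.38,0,0,255,-8,0,0,-1.5,0,0,255,-8,0,0,-1.6,0,0,255,-8,0,0,-1.6,0,0,255]}}

```text
time: 8.83
position: [596.8, -27.6, 243.6]
ee_rot: [[0.014, 0.991, 0.133], [0.056, 0.132, -0.99], [-0.998, 0.022, -0.054]]
force: [0.3, 0.4, -0.1]
gripper_width: 0.003
```

```bash
cat > a.py <<'E'
from h import *
from scipy.spatial.transform import Rotation as Ro
np.set_printoptions(suppress=True,precision=3)
st=robot.state();R=np.array(st["ee_rot"]);print(st["time"],st["position"],st["qpos"],R)
u=np.array([-.0555,.9985,0]);x=np.array([0,0,-1.]);G=np.c_[x,u,np.cross(x,u)]
print("rotvec",Ro.from_matrix(R.T@G).as_rotvec())
P=np.array([610.5,-123.3,0]); T=st["position"]
Q=P+u*112+[0,0,210]; print("to start",R.T@(Q-T)/10)
E
python3 a.py
```

```text
8.8333 [596.841 -27.597 243.632] [-0.15   0.42   1.518  0.062  1.198  1.266] [[ 0.014  0.991  0.133]
 [ 0.056  0.132 -0.99 ]
 [-0.998  0.022 -0.054]]
rotvec [-1.493 -0.027 -0.058]
to start [ 3.459  0.877 -1.317]
```

Request:
{"api": "arm_command", "payload": {"plan": [0.5,0.3,-0.3,-0.12,0,0,255,1,0.6,-0.6,-0.24,0,0,255,1.5,0.9,-1,-0.36,-0.01,-0.02,255,2,0.9,-1.3,-0.48,-0.01,-0.02,255,2.5,0.9,-1.3,-0.6,-0.01,-0.02,255,3,0.9,-1.3,-0.72,-0.015,-0.03,255,3.5,0.9,-1.3,-0.84,-0.015,-0.03,255,3.5,0.9,-1.3,-0.96,-0.02,-0.04,255,3.5,0.9,-1.3,-1.08,-0.02,-0.04,255,3.5,0.9,-1.3,-1.2,-0.027,-0.05,255,3.5,0.9,-1.3,-1.32,-0.027,-0.058,255,3.5,0.9,-1.3,-1.42,-0.027,-0.058,255,3.5,0.9,-1.3,-1.49,-0.027,-0.058,255,3.5,0.9,-1.3,-1.49,-0.027,-0.058,255,3.5,0.9,-1.3,-1.49,-0.027,-0.058,255]}}

```text
time: 10.08
position: [604.4, -11.5, 208.8]
ee_rot: [[-0.002, -0.043, 0.999], [0.0, 0.999, 0.043], [-1.0, 0.0, -0.002]]
force: [0.2, 0.2, 0.7]
gripper_width: 0.001
```

```bash
python3 a.py; python3 - <<'E'
from h import *
s=robot.snapshot("wrist"); cv2.imwrite("pics/w6.png",s["img"][:,:,::-1])
s=robot.snapshot("side"); crop(s,215,80,365,270,3.2,"pics/s6.png")
st=robot.state();T=st["position"];u=np.array([-.0555,.9985,0])
P=np.array([610.5,-123.3,0])
print((T-P)@u, "lateral (+=+x)",(T-P)@[.998,.0555,0])
s=robot.snapshot("wrist")
for n,L in (("ax",0),("55",55),("110",110)):
    th=np.radians(75); print(n,proj(s,P+u*(130+L*np.cos(th))+[0,0,86+L*np.sin(th)]).round())
print(proj(s,T))
E
```

```text
10.0833 [604.399 -11.512 208.792] [-0.096  0.473  1.526  0.     1.144 -0.139] [[-0.002 -0.043  0.999]
 [ 0.     0.999  0.043]
 [-1.     0.    -0.002]]
rotvec [-0.013 -0.002 -0.   ]
to start [-0.121  0.005 -0.012]
111.97199151080771 lateral (+=+x) 0.025158869078889704
ax [314. 173.]
55 [313. 170.]
110 [312. 164.]
[313.44492747 263.38886331]
```

View pics/w6.png

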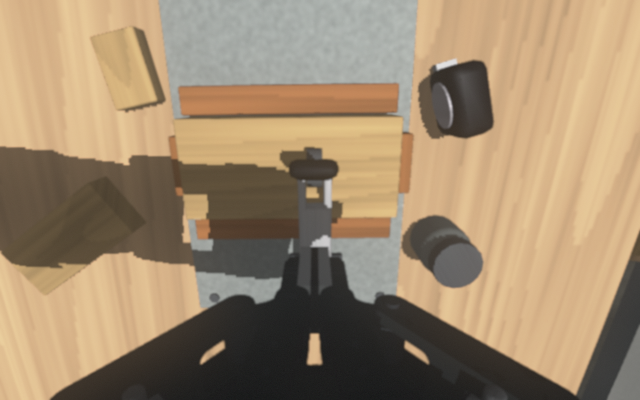

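View pics/s6.png

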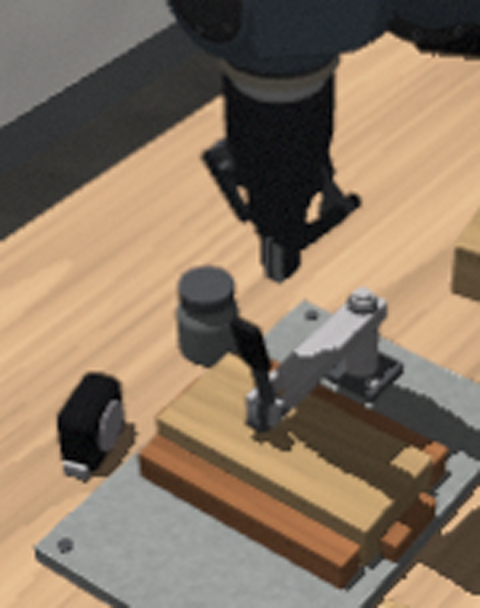

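The wrist view shows the lever straight ahead with its tip at (313,168), predicted (312,164). Joint 6 is now mid-range. I'll go down on the pivot side and push along the lever's arc.

Request:
{"api": "arm_command", "payload": {"plan": [2,0,0,0,0,0,255,4.1,0,0,0,0,0,255,4.1,0.8,0,0,0,0,255,4.1,1.6,0,0,0,0,255,4.1,2.1,0,0,0,0,255,4.15,2.4,0,0,0,0,255,4.2,2.8,0,0,0,0,255,4.3,3.1,0,0,0,0,255,4.45,3.5,0,0,0,0,255,4.55,3.8,0,0,0,0,255,4.7,4.15,0,0,0,0,255,4.85,4.5,0,0,0,0,255,5.05,4.8,0,0,0,0,255,5.2,5.15,0,0,0,0,255,5.4,5.45,0,0,0,0,255,5.65,5.75,0,0,0,0,255,5.85,6.05,0,0,0,0,255,6.1,6.35,0,0,0,0,255,6.1,6.35,0,0,0,0,255]}}

```text
time: 11.82
position: [600.7, 52.6, 146.4]
ee_rot: [[-0.004, -0.048, 0.999], [0.001, 0.999, 0.048], [-1.0, 0.001, -0.004]]
force: [0.8, -0.5, -0.5]
gripper_width: -0.0
```

```bash
python3 - <<'E'
from h import *
s=robot.snapshot("wrist"); cv2.imwrite("pics/w7.png",s["img"][:,:,::-1])
s=robot.snapshot("side"); crop(s,215,80,365,270,3.2,"pics/s7.png")
st=robot.state();T=st["position"];u=np.array([-.0555,.9985,0])
P=np.array([610.5,-123.3,0])
print((T-P)@u,T, "lateral (+=+x)",(T-P)@[.998,.0555,0],st["force"])
E
```

```text
175.74264957770015 [600.86512383  52.17112063 146.8450629 ] lateral (+=+x) 0.12304077422042126 [-0.65432122 -0.42871441 -0.15095314]
```

View pics/w7.png

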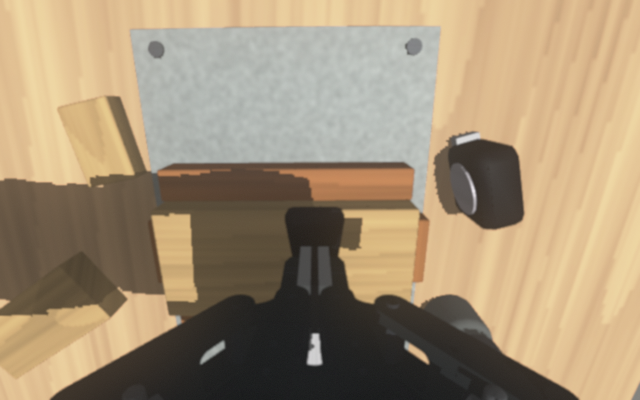

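View pics/s7.png

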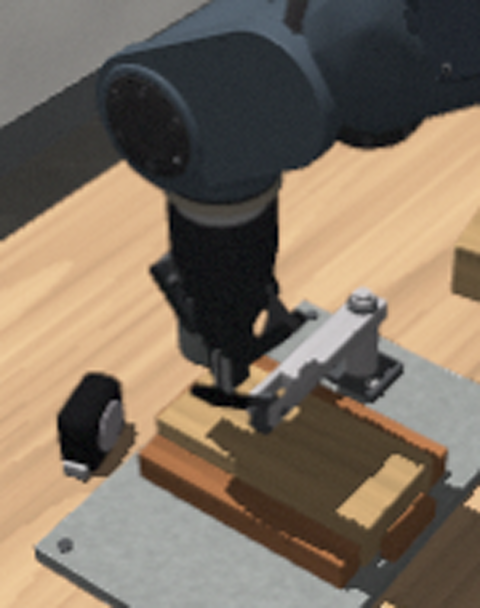

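The lever is moving down with the fingertips on the grip, aligned. I'll push on to the bottom.

Request:
{"api": "arm_command", "payload": {"plan": [0.25,0.27,0,0,0,0,255,0.5,0.53,0,0,0,0,255,0.8,0.78,0,0,0,0,255,1.1,1.0,0,0,0,0,255,1.4,1.25,0,0,0,0,255,1.7,1.45,0,0,0,0,255,2.0,1.65,0,0,0,0,255,2.3,1.85,0,0,0,0,255,2.65,2.0,0,0,0,0,255,3.0,2.15,0,0,0,0,255,3.35,2.3,0,0,0,0,255,3.7,2.4,0,0,0,0,255,4.05,2.5,0,0,0,0,255,4.4,2.6,0,0,0,0,255,4.6,2.65,0,0,0,0,255,4.8,2.7,0,0,0,0,255,4.8,2.7,0,0,0,0,255,4.8,2.7,0,0,0,0,255]}}

```text
time: 13.42
position: [600.1, 78.2, 101.2]
ee_rot: [[-0.002, -0.048, 0.999], [-0.001, 0.999, 0.048], [-1.0, -0.001, -0.002]]
force: [-8.5, -9.8, 26.5]
gripper_width: -0.003
```

The force reached 26 N up at z = 101.2, and the pad at the stop should be at 101.3. I'll press another 2 mm to be sure, then lift clear and look.

Request:
{"api": "arm_command", "payload": {"plan": [0.2,0,0,0,0,0,255,0.2,0,0,0,0,0,255]}}

```text
time: 13.58
position: [600.3, 78.3, 100.8]
ee_rot: [[-0.001, -0.048, 0.999], [-0.001, 0.999, 0.048], [-1.0, -0.001, -0.001]]
force: [-14.8, -9.7, 41.1]
gripper_width: 0.003
```

Request:
{"api": "arm_command", "payload": {"plan": [-0.6,0,0,0,0,0,255,-3,0,0,0,0,0,255,-6,0,0,0,0,0,255,-9,-2,0,0,0,0,255,-12,-4,-3,0,0,0,255,-15,-4,-7,0,0,0,255,-17,-4,-11,0,0,0,255,-18,-4,-15,0,0,0,255,-18,-4,-18,0,0,0,255,-18,-4,-20,0,0,0,255,-18,-4,-20,0,0,0,255,-18,-4,-20,0,0,0,255]}}

```text
time: 14.58
position: [401.8, 29.8, 277.8]
ee_rot: [[-0.002, -0.048, 0.999], [0.001, 0.999, 0.048], [-1.0, 0.001, -0.002]]
force: [1.6, 0.2, 0.4]
gripper_width: -0.002
```

```bash
python3 - <<'E'
from h import *
s=robot.snapshot("side"); crop(s,215,100,395,270,4,"pics/s8.png")
t=robot.snapshot("top"); crop(t,230,120,400,270,4,"pics/t8.png")
P=np.array([610.5,-123.3,0]);u=np.array([-.0555,.9985,0])
for v in (7,15,25):
  for L in (0,110):
    th=np.radians(v);Q=P+u*(130+L*np.cos(th))+[0,0,86+L*np.sin(th)]
    print(v,L,"top",((proj(t,Q)-[230,120])*4).round(),"side",((proj(s,Q)-[215,100])*4).round())
print(robot.state()["position"],robot.state()["force"],robot.state()["time"])
E
```

```text
7 0 top [350. 254.] side [334. 425.]
7 110 top [183. 263.] side [223. 516.]
15 0 top [350. 254.] side [334. 425.]
15 110 top [184. 259.] side [225. 495.]
25 0 top [350. 254.] side [334. 425.]
25 110 top [191. 253.] side [230. 468.]
[402.91003277  29.66874886 277.45721114] [ 0.17311494 -0.07831354 -0.0264156 ] 14.6833
```

View pics/s8.png

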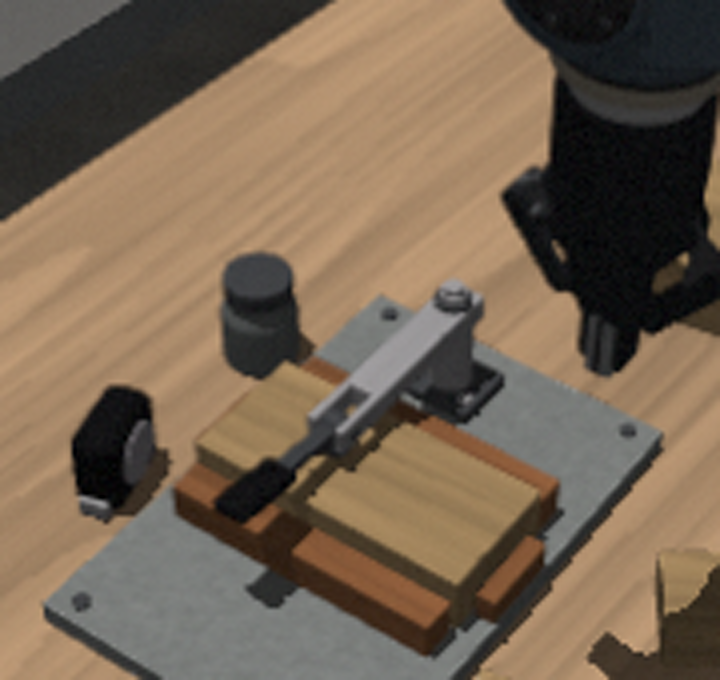

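View pics/t8.png

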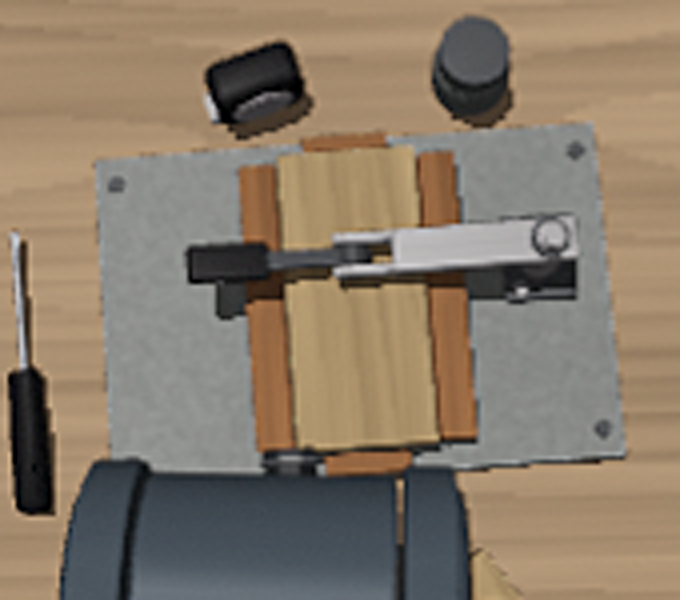

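The strap lies across the timber. The lever is down, its end at about (228,508) in the side crop against (223,516) predicted for 7°. The timber, jar, tape and screwdriver are unmoved, and the hand is clear. I'm handing in.

```bash
python3 -c "
from station import robot
print(robot.job_done()); print(robot.state()['time'])"
```

```text
the job is handed in; nothing more can be done
None
the job is handed in; nothing more can be done
```

The pine piece is clamped and the job is handed in at about 14.7 s, with the hand clear. I pushed the strap round with the outside of a shut finger until the force rose to 35 N with almost no motion. I then pushed the cam lever down its arc with the fingertips until 41 N moved it under 0.5 mm.

**Last checks:**
- **Strap:** it lies across the timber. Before the lever push I measured it at about 92–93°, where the stop should be at 93.2°. The last top picture agrees to about a degree.
- **Cam lever:** it was up during the swing and stayed down after I lifted off. The fingertips stopped at 100.8 mm, where the pad should be at 101.3 mm fully down. In the last side picture its end falls between the positions predicted for 7° and 15°, nearer 7°, so I relied on the hard stop.
- **Loose things:** the timber, jar, tape and screwdriver look unmoved. The arm hid the offcut in the last pictures, but it looked unmoved before the lever push.

**Problems on the way:**
- Joint 6 reached its range end (2.867 of 2.87) before the lever push, leaving the tool short and tilted. I turned the tool back half a turn before going on.
- One wrist picture put the nut about 10 mm off in x. I kept the top and side value, which the finger's contact with the strap supported.

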